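Switch off the wax warmer and set the pot on the cork mat

ROBOT

A 6-joint arm with a two-finger parallel gripper is mounted at the origin on the work surface. World frame = base frame: x ahead of the robot, y to its left, z up, the work surface at z = 0. Lengths are in mm, angles in degrees, forces in N, time in s.
With the tool pointing down it reaches from about 350 to 975 mm from the base axis. Payload 17.4 kg.
Tool frame: the origin (TCP) lies between the finger pads; the fingertips stand robot.finger_overhang ahead of it and the grasp point (between the pads) lies 6 mm ahead of it (robot.finger_overhang is the distance from the TCP to the fingertips, in mm); z points along the fingers, y is the direction in which the jaws open and shut (so a half turn about z gives the same grasp; the last joint's range is limited). The gripper opens to 85 mm and grips with 20 to 120 N. Pads are 22 mm wide; open, the fingers measure 114 mm over their backs; the gripper's body (76 mm by 85 mm) begins 54 mm behind the grasp point. The pads swing forward as they close: fully open they stand 13 mm farther back than shut.
Start: joints at [72.663, 6.646, 82.598, -0, 90.757, -2.166], TCP at [176.666, 651.477, 256.303] pointing down, gripper open.
Joint ranges: [-162.19, 162.19], [-47.58, 125.68], [4.15, 143.07], [-65.23, 245.23], [0.69, 171.88], [-170.13, 170.13]. Speed limits (degrees/s): [108.29, 108.29, 127.2, 180, 180, 180].

INTERFACE

Orientations are given as [roll, pitch, yaw] about the fixed x, y, z axes, in that order (R = Rz(yaw) Ry(pitch) Rx(roll)).
In Python, from bench import robot gives the robot as it stands.
- The arm moves only by the shell command python3 -m crank 'ROWS'. ROWS is JSON, a list of rows, each an object of numbers: "x", "y", "z": the shift along the tool's x, y, z in units of 40 mm (1.0 is 40 mm); "rx", "ry", "rz": the turn, a rotation vector about the tool's x, y, z in units of 5 degrees (1.0 is 5 degrees); "fingers": the finger opening in mm, from 0 to 85.4. In form: [{"x": .., "y": .., "z": .., "rx": .., "ry": .., "rz": .., "fingers": ..}, ...]. A call has 1 to 10 rows; each row shifts and turns the pose as measured when the row begins, along the tool's axes as they then stand; what a row does not reach is not made up. A row lasts 1/12 s, in which the tool goes at most 41.7 mm and 7.16 degrees, less where a joint would pass 70% of its speed; a pose out of reach is approached as far as the arm can. A call is refused whole if a number of a shift passes 1 or a number of a turn 1, either way. A call with a gripper value outside its range is refused whole. The fingers move at their own pace and stop on an object; the grip force is fixed at half the most. Time passes only in rows, so rows that do not move let the fingers close. It gives the time, the measured TCP pose, the force and the opening at its end, in the units of the state.
- robot.state(): the state, without advancing time (a new reading comes with each control period).
- robot.capture(name): name is "scene" or "top" or "wrist"; returns a dict with "image" (400x640x3 uint8, red, green, blue), "fx", "fy", "cx", "cy" (pixels), "world_from_camera" (4x4, takes a point from camera to world coordinates); the wrist camera has in their place "T_tool_cam" (4x4, takes a point from camera to tool coordinates, whose origin is the TCP and whose axes are the flange's). Camera axes: x right, y down, z forward; pixel columns grow to the right and rows downward; lengths in mm; the calibration is good to about 2 mm. The wrist camera is an equidistant fisheye: a pixel r from the principal point sees the ray r / f radians off the axis. A picture is of the moment at which its call begins: read the wrist's pose just before it. There is no depth.
- robot.job_done(): hands the job in, once; it reports no verdict.
Trained networks look in a picture, given as the dict that the camera call returned (one of the last four; its "shot" number tells which), for a name from the list of things; names that differ only in an ending like _2 or _b are one class to them, and where a whole thing is asked for, a point or a joint stands for the part that bears it (a point fixed in the world has none). Each returns a list of dicts, best first, with "score" (0 to 1); they miss things now and then, are a little off and sometimes report something else, mostly with a low value. They report only what shows in the picture. A call takes as long as a camera call. They do not tell look-alikes from the thing itself.
- robot.find_in(query, picture): "position" ([x, y, z] in mm, in world coordinates, good to about 4 mm: the middle of the surface that is visible of it).
- robot.silhouettes(query, picture): "mask" (400x640 bool, what is visible of it).
- robot.place_of(query, picture): "position" ([x, y, z] in mm, in world coordinates, good to about 4 mm: a listed point, or the origin of a listed thing).
The state is a dict: "time_s": time; "joints": joint angles; "qd": joint speeds; "joint_efforts": joint torques, N m; "position": TCP position; "eef_rot": TCP orientation; "wrist_force": force on the tool from outside, world axes, zero at the start; "torque": the same for the moment, N m; "grip_width": finger opening in mm.
Only numpy, scipy, OpenCV 4.12 (cv2) and the standard library are available. Lean on these libraries where they do the work, as an engineer would, in place of code of your own. Each camera call takes 0.05 s, during which the arm holds its last target.

TASK

The edge wax is finished with and the warmer is still on. First turn its knob anticlockwise until it clicks past its detent into off and stays there; then lift the pot off the plate and set it down gently, upright, with its whole base on the round cork mat beside the warmer. Do not tip the pot or disturb the thread cone, the maul or the bottle.

Things in the scene. Friction and masses are not known exactly. Their poses are not given: they have to be found in the camera images.
- warmer: bench wax warmer, fixed: steel box 300 long (its x) x 190 wide (y), flat deck 60 high. Dark cast plate, diameter 144, centred at x +68, its top 72 above the table. The knob's vertical axis is at x -90, on the half nearer the robot. Origin: centre of the underside, on the table; x from knob to plate, z up.
- knob (a joint): the knob, in rad: 0 = off (end stop), growing CLOCKWISE seen from above to 4.3 = hottest; starts at 0.85 to 1.35. Friction 0.03 N m. A sprung detent resists from about 0.72 down (up to 0.25 N m) and is passed at 0.33; then the spring snaps the knob to 0 and holds it. Let go before 0.33 it springs back to about 0.75. At off the white pointer faces the open circle printed on the deck.
- knob_grip (a point): point on the knob's axis at mid-height of its grip bar, 88 above the table. Black knob: round skirt of diameter 60, top 70 above the table; on it a grip bar 58 long x 14 thick, from 70 to 98 above the table. x: along the bar towards the white pointer line (at joint 0 the warmer's x), y across the bar, z up; turns with the knob. 25 or more free beside the bar.
- pot: loose lidded aluminium wax pot, 0.45 to 0.85 kg, on the warmer's plate: base diameter 100, rim diameter 108 at 82 high, flat lid to 88, small lid knob to 103, and a rigid upright wire bail over the top from ears at its +y and -y sides (about 124 across). Origin: centre of the underside; z up; y along the bail.
- pot_grip (a point): centre of the wooden grip on top of the bail: a level round bar of diameter 19, 70 long, along the pot's y, 155 above the pot's underside (227 above the table while on the plate); 42 free below it down to the lid knob. Axes as the pot's. Held here the pot hangs upright.
- mat: round cork mat, diameter 190, 12 thick, fixed flat on the table to the left or right of the warmer. Origin: centre of the underside; z up.
- mat_top (a point): centre of the cork mat's upper face, 12 above the table.
- tray: white plastic parts tray with belt buckles, 200 (x) x 150 (y) x 45 high, fixed to the table on the other side of the warmer from the mat. Origin: centre of the underside. Not to be used.
- cone: loose cone of thread on a red base, diameter 76, 117 high, standing beyond the warmer; bystander. Origin: centre of the underside.
- maul: loose leather maul standing on its white head (diameter 60, 85 high), wooden handle up to 191; bystander off to the right. Origin: centre of the underside.
- bottle: loose white bottle of edge dressing, diameter 64, 150 high, black cap; bystander beyond the warmer. Origin: centre of the underside.
Mind the look-alikes: they are no part of the job. There is more than one size of the pot; the job needs the smallest.

How it is judged:
By the outcome, as a careful person would: the job done as asked, in the order asked, and still so for the second after the job is handed in, with the robot touching nothing.
It also fails if it takes over 56 s, if anything falls off the work surface, if the arm or the gripper's body presses on something with over 40 N, if the wrist force passes 120 N, or if a joint passes its speed limit or range.

## Working session

There is one attempt and no reset: what is moved stays moved. The work goes in short steps, Python scripts to look and compute and a shell command to move; the robot and the scene stay as the last step left them, time stands still between calls to the robot, and variables do not carry over. Pictures are saved under pics/ and viewed, and the job is handed in when it is done.

```bash
ls; mkdir -p pics; python3 - <<'E'
from bench import robot
import cv2
s=robot.state();print(s, robot.finger_overhang)
for n in ("scene","top"):
    p=robot.capture(n);cv2.imwrite(f"pics/{n}0.png",p["image"][:,:,::-1])
    print(n,p["fx"],p["world_from_camera"])
    for q in ("pot_grip","pot","knob_grip","warmer","mat_top","tray","cone","maul","bottle"):
        print(q,[( [round(v) for v in d["position"]],round(d["score"],2)) for d in robot.place_of(q,p)])
E
```

```text
pics
{'time_s': 0.0, 'joints': array([ 7.26625944e+01,  6.67662043e+00,  8.26355226e+01,  1.07297015e-03,
        9.07546688e+01, -2.16455280e+00]), 'qd': array([-0.05185867,  0.04029433,  0.03423633,  0.12817444,  0.09002596,
       -0.02425713]), 'joint_efforts': array([ 6.88262255e-03, -7.31970906e+01, -6.32499647e+01,  3.36218818e-04,
        6.36306766e-03, -1.00134523e-05]), 'position': array([176.6151439 , 651.33244317, 255.53519215]), 'eef_rot': array([-1.79933276e+02, -3.59558177e-03,  1.64827159e+02]), 'wrist_force': array([-0.29062175, -0.1345863 , -0.47594818]), 'torque': array([0.04012534, 0.0126009 , 0.04349963]), 'grip_width': 85.25392226187867} 25.0
scene 364.19151420975203 [[ 1.17597934e-02  8.07706238e-01 -5.89467845e-01  1.12619962e+03]
 [ 9.99827748e-01 -1.03279444e-03  1.85312453e-02 -1.09818328e+02]
 [ 1.43590034e-02 -5.89584231e-01 -8.07579255e-01  1.02385862e+03]
 [ 0.00000000e+00  0.00000000e+00  0.00000000e+00  1.00000000e+00]]
pot_grip [([607, 51, 226], 0.97), ([276, -306, 208], 0.87), ([244, 344, 210], 0.55)]
pot [([242, 342, -5], 0.9), ([605, 49, 71], 0.8
[... 243 characters left out ...]
ttle []
top 500.8204159680473 [[ 9.34825878e-03 -9.96397643e-01  8.42872857e-02  3.21603456e+02]
 [-9.99914753e-01 -8.54619116e-03  9.87168020e-03 -1.14905582e+02]
 [-9.11578363e-03 -8.43723835e-02 -9.96392595e-01  1.87160279e+03]
 [ 0.00000000e+00  0.00000000e+00  0.00000000e+00  1.00000000e+00]]
pot_grip [([276, -305, 211], 0.73), ([606, 48, 229], 0.69), ([241, 342, 211], 0.65)]
pot [([277, -304, 1], 0.86), ([242, 339, -4], 0.67), ([608, 47, 72], 0.59)]
knob_grip [([456, 55, 89], 0.51)]
warmer [([546, 50, -2], 0.76)]
mat_top [([463, 358, 17], 0.69)]
tray [([526, -336, 3], 0.61), ([739, 271, 1], 0.25)]
cone [([708, -300, 3], 0.92)]
maul [([442, -587, 3], 0.9)]
bottle [([741, 270, 2], 0.83)]
```

View pics/scene0.png

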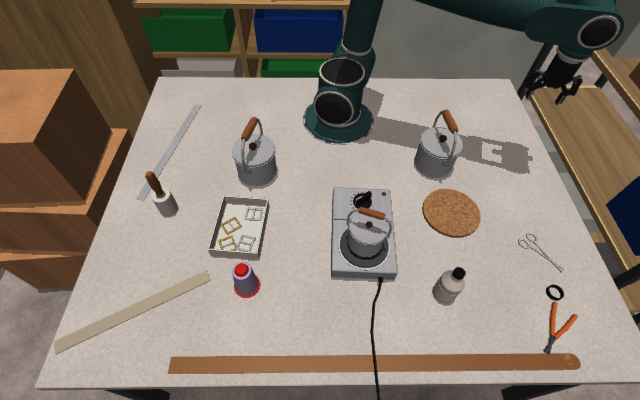

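View pics/top0.png

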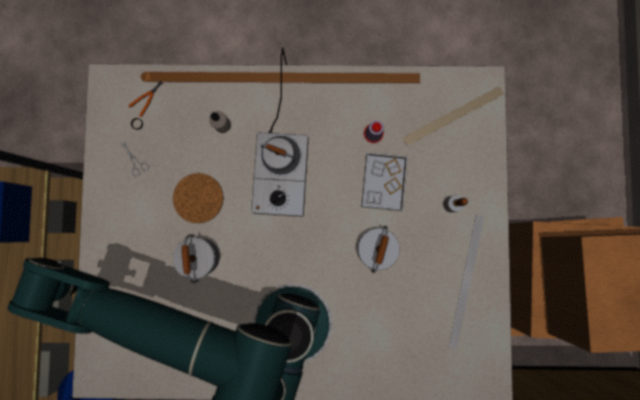

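The job pot is the one on the plate at about (606, 50). The two larger pots stand on the table at (275, -305) and (242, 341). The mat is at (461, 358). Next I'll move above the knob and look with the wrist camera.

```bash
cat > h.py <<'E'
from bench import robot
import numpy as np
from scipy.spatial.transform import Rotation as Ro
def R(s=None):
    s=s or robot.state(); return Ro.from_euler('xyz',s["eef_rot"],degrees=True).as_matrix()
def to(x,y,z,yaw=None,roll=180,pitch=0):
    s=robot.state();M=R(s);d=M.T@(np.array([x,y,z])-s["position"])
    print("t",round(s["time_s"],2),"pos",s["position"].round(1),"rot",s["eef_rot"].round(2),"w",round(s["grip_width"],1),"F",s["wrist_force"].round(1),"tq",s["torque"].round(2))
    print("shift units",(d/40).round(3),"rows>=",round(np.linalg.norm(d)/40,1))
    if yaw is not None:
        T=Ro.from_euler('xyz',[roll,pitch,yaw],degrees=True).as_matrix()
        print("turn units",(Ro.from_matrix(M.T@T).as_rotvec(degrees=True)/5).round(2))
E
python3 -m crank '[{"z":-0.8},{"z":-0.8},{"x":-0.6,"y":-0.7,"z":-0.3},{"x":-0.62,"y":-0.74},{"x":-0.62,"y":-0.74},{"x":-0.62,"y":-0.74},{"x":-0.62,"y":-0.74},{"x":-0.62,"y":-0.74},{"x":-0.62,"y":-0.74},{"x":-0.62,"y":-0.74}]'
python3 -c "
from h import *
to(455,55,330,120)"
```

```text
t 1.0 pos [176.6 651.5 256.3] rot [180.    -0.   164.83] w 85.3 F [-0.2  0.2 -0. ] tq [ 0.01 -0.02  0.06]
shift units [-10.618 -12.572  -1.843] rows>= 16.6
turn units [ 0.   -0.    8.97]validation failed for argument at $[0]...
```

```bash
python3 -m crank '[{"x":0,"y":0,"z":-0.8,"rx":0,"ry":0,"rz":0,"fingers":85},{"x":0,"y":0,"z":-0.8,"rx":0,"ry":0,"rz":0,"fingers":85},{"x":-0.6,"y":-0.7,"z":-0.3,"rx":0,"ry":0,"rz":0,"fingers":85},{"x":-0.62,"y":-0.74,"z":0,"rx":0,"ry":0,"rz":0,"fingers":85},{"x":-0.62,"y":-0.74,"z":0,"rx":0,"ry":0,"rz":0,"fingers":85},{"x":-0.62,"y":-0.74,"z":0,"rx":0,"ry":0,"rz":0,"fingers":85},{"x":-0.62,"y":-0.74,"z":0,"rx":0,"ry":0,"rz":0,"fingers":85}]'
python3 -c "
from h import *
to(455,55,330,120)"
```

```text
time_s: 1.58
position: [256.6, 476.4, 332.7]
eef_rot: [-179.7, -0.0, 165.2]
wrist_force: [0.8, 0.3, -0.0]
grip_width: 84.8
t 1.58 pos [256.6 476.4 332.7] rot [-1.7974e+02 -2.0000e-02  1.6524e+02] w 84.8 F [ 0.8  0.3 -0. ] tq [ 0.01 -0.01  0.08]
shift units [-7.48  -8.923  0.106] rows>= 11.6
turn units [-0.05  0.02  9.05]
```

```bash
python3 -m crank '[{"x":-0.62,"y":-0.74,"z":0,"rx":0,"ry":0,"rz":0,"fingers":85},{"x":-0.62,"y":-0.74,"z":0,"rx":0,"ry":0,"rz":0,"fingers":85},{"x":-0.62,"y":-0.74,"z":0,"rx":0,"ry":0,"rz":0,"fingers":85},{"x":-0.62,"y":-0.74,"z":0,"rx":0,"ry":0,"rz":0,"fingers":85},{"x":-0.62,"y":-0.74,"z":0,"rx":0,"ry":0,"rz":0,"fingers":85},{"x":-0.62,"y":-0.74,"z":0,"rx":0,"ry":0,"rz":0,"fingers":85},{"x":-0.62,"y":-0.74,"z":0,"rx":0,"ry":0,"rz":0,"fingers":85},{"x":-0.62,"y":-0.74,"z":0,"rx":0,"ry":0,"rz":0,"fingers":85},{"x":-0.62,"y":-0.74,"z":0,"rx":0,"ry":0,"rz":0.2,"fingers":85},{"x":-0.62,"y":-0.74,"z":0,"rx":0,"ry":0,"rz":0.8,"fingers":85}]'
python3 - <<'E'
from h import *
import cv2
to(455,55,330,120)
s=robot.state()
p=robot.capture("wrist");cv2.imwrite("pics/w1.png",p["image"][:,:,::-1])
print(p["fx"],p["cx"],p["cy"],p["T_tool_cam"])
for q in ("knob_grip","warmer","pot_grip","mat_top","pot"):
    print(q,[( [round(v) for v in d["position"]],round(d["score"],2)) for d in robot.place_of(q,p)])
E
```

```text
time_s: 2.42
position: [422.8, 108.7, 336.2]
eef_rot: [179.9, 0.3, 160.5]
wrist_force: [-0.6, 1.0, -0.6]
grip_width: 85.2
t 2.42 pos [422.8 108.7 336.2] rot [179.92   0.31 160.51] w 85.2 F [-0.6  1.  -0.6] tq [-0.01 -0.02 -0.02]
shift units [-1.207 -0.998  0.16 ] rows>= 1.6
turn units [0.04 0.05 8.1 ]
309.70691628693146 321.31179563767347 203.5710282244358 [[-1.81872847e-04 -9.45776891e-01 -3.24816931e-01  8.13459773e+01]
 [ 9.99998841e-01  3.19067690e-04 -1.48896020e-03  4.39227626e-01]
 [ 1.51186274e-03 -3.24816825e-01  9.45775737e-01 -1.16763258e+02]
 [ 0.00000000e+00  0.00000000e+00  0.00000000e+00  1.00000000e+00]]
knob_grip [([461, 55, 87], 0.58)]
warmer [([548, 52, -1], 0.7)]
pot_grip [([526, -334, 1], 0.45)]
mat_top [([454, 357, 12], 0.68)]
pot [([281, -301, -6], 0.74)]
```

View pics/w1.png

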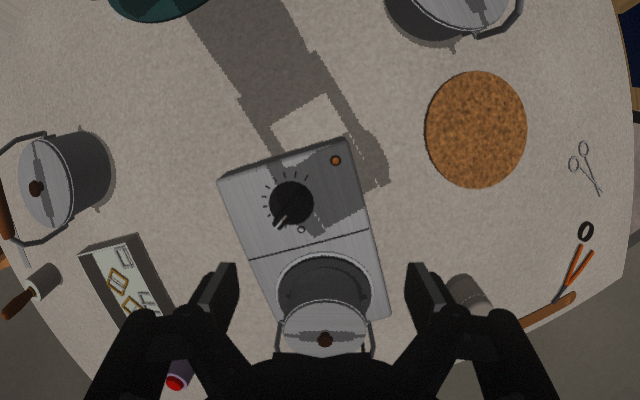

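The wrist view shows the knob near (291, 203), its pointer near (279, 226) and the open circle near (301, 230). I'll zoom in and un-project these points.

```bash
cat >> h.py <<'E'
f=309.707;cx,cy=321.312,203.571
T=np.array([[-1.81872847e-04,-9.45776891e-01,-3.24816931e-01,81.3459773],[9.99998841e-01,3.19067690e-04,-1.48896020e-03,.439227626],[1.51186274e-03,-3.24816825e-01,9.45775737e-01,-116.763258],[0,0,0,1]])
def unp(u,v,z,pos,M):
    a,b=u-cx,v-cy;r=np.hypot(a,b);th=r/f
    k=np.sin(th)/max(r,1e-9)
    d=M@(T[:3,:3]@np.array([a*k,b*k,np.cos(th)])); o=pos+M@T[:3,3]
    return o+d*(z-o[2])/d[2]
def rectify(img,pos,M,x0,x1,y0,y1,z,sc):
    # top-down picture: rows = x decreasing, cols = y decreasing
    import cv2
    X,Y=np.meshgrid(np.arange(x1,x0,-1/sc),np.arange(y1,y0,-1/sc),indexing='ij')
    P=np.stack([X,Y,np.full_like(X,z)],-1)-(pos+M@T[:3,3])
    c=P@(M@T[:3,:3]); rh=np.hypot(c[...,0],c[...,1]);th=np.arctan2(rh,c[...,2])
    u=cx+f*th*c[...,0]/rh;v=cy+f*th*c[...,1]/rh
    return cv2.remap(img,u.astype(np.float32),v.astype(np.float32),cv2.INTER_CUBIC)
E
python3 - <<'E'
from h import *
import cv2
s=robot.state();p=robot.capture("wrist");M=R(s)
im=p["image"][:,:,::-1].copy()
a=rectify(im,s["position"],M,370,690,-60,200,60,1.7);cv2.imwrite("pics/deck1.png",a)
b=rectify(im,s["position"],M,405,505,5,105,98,5.5);cv2.imwrite("pics/knob1.png",b)
E
```

```text
(no output)
```

View pics/deck1.png

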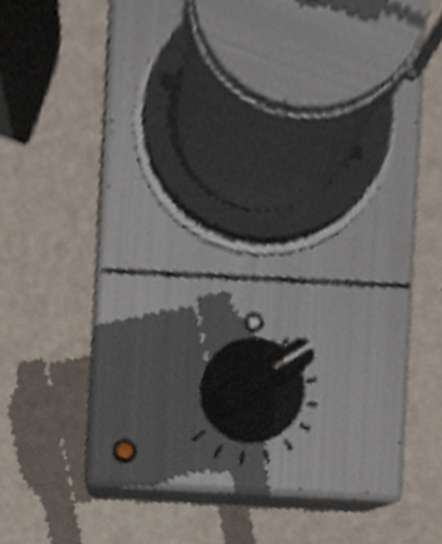

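View pics/knob1.png

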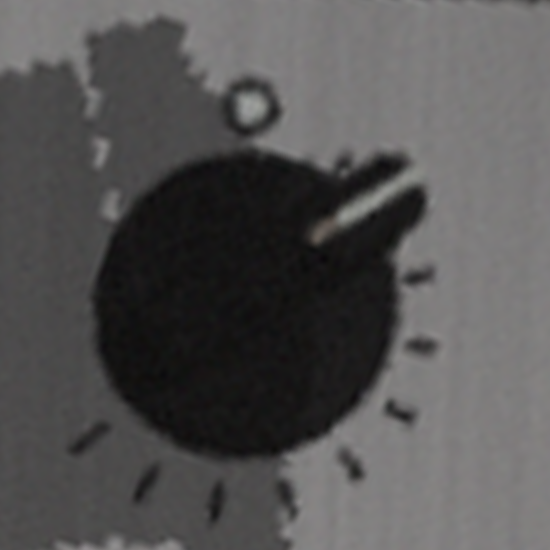

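Warmer yaw is about -2.8°. The knob axis is at (458, 54) and the bar points at about -57°, so q ≈ 0.95 rad, which fits the stated range. The tool yaw for the grasp is 123°.

```bash
python3 -m crank '[{"x":0,"y":0,"z":0.4,"rx":0,"ry":0,"rz":1,"fingers":50},{"x":0,"y":0,"z":0.4,"rx":0,"ry":0,"rz":1,"fingers":50},{"x":0,"y":0,"z":0.4,"rx":0,"ry":0,"rz":1,"fingers":50},{"x":0,"y":0,"z":0.4,"rx":0,"ry":0,"rz":1,"fingers":50},{"x":0,"y":0,"z":0.4,"rx":0,"ry":0,"rz":1,"fingers":50},{"x":0,"y":0,"z":0.4,"rx":0,"ry":0,"rz":1,"fingers":50},{"x":0,"y":0,"z":0.4,"rx":0,"ry":0,"rz":1,"fingers":50},{"x":0,"y":0,"z":0.4,"rx":0,"ry":0,"rz":0.6,"fingers":50}]'
python3 -c "
from h import *
to(458,54,150,122.7)"
```

```text
time_s: 3.43
position: [420.6, 122.7, 206.9]
eef_rot: [179.4, 0.3, 122.3]
wrist_force: [0.7, 0.4, -0.0]
grip_width: 50.1
t 3.43 pos [420.6 122.7 206.9] rot [179.36   0.27 122.28] w 50.1 F [ 0.7  0.4 -0. ] tq [ 0.01 -0.03 -0.04]
shift units [-1.943 -0.143  1.431] rows>= 2.4
turn units [ 0.13  0.05 -0.08]
```

```bash
python3 -m crank '[{"x":-0.65,"y":-0.05,"z":0.4,"rx":0.13,"ry":0.05,"rz":-0.08,"fingers":50},{"x":-0.65,"y":-0.05,"z":0.5,"rx":0,"ry":0,"rz":0,"fingers":50},{"x":-0.6,"y":-0.04,"z":0.5,"rx":0,"ry":0,"rz":0,"fingers":50},{"x":0,"y":0,"z":0,"rx":0,"ry":0,"rz":0,"fingers":50}]'
python3 - <<'E'
from h import *
import cv2
to(458,54,99,122.7)
s=robot.state();p=robot.capture("wrist");M=R(s)
im=p["image"][:,:,::-1].copy()
cv2.imwrite("pics/w2.png",im)
b=rectify(im,s["position"],M,405,505,5,105,98,5.5);cv2.imwrite("pics/knob2.png",b)
E
```

```text
time_s: 3.77
position: [455.7, 60.2, 146.2]
eef_rot: [-179.9, -0.1, 123.3]
wrist_force: [0.1, 0.2, -1.2]
grip_width: 50.0
t 3.77 pos [455.7  60.2 146.2] rot [-1.7994e+02 -6.0000e-02  1.2335e+02] w 50.0 F [ 0.1  0.2 -1.2] tq [ 0.    0.01 -0.  ]
shift units [-0.162 -0.035  1.181] rows>= 1.2
turn units [-0.01 -0.01  0.13]
```

View pics/knob2.png

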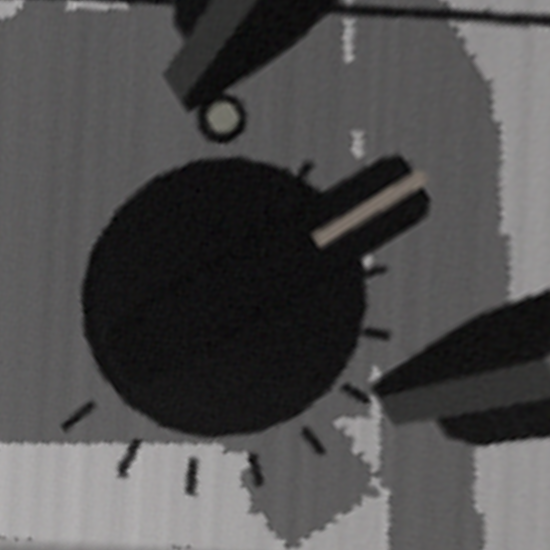

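View pics/w2.png

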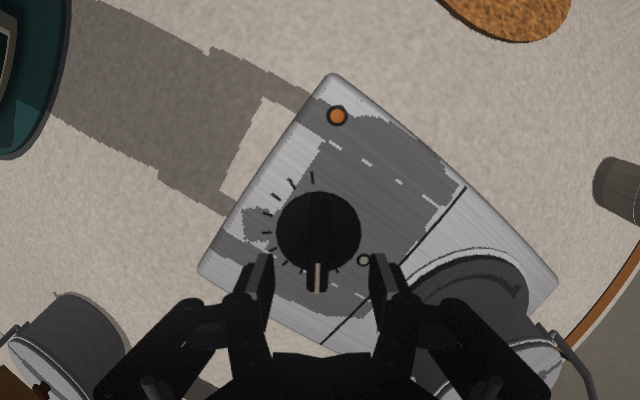

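```bash
python3 -m crank '[{"x":-0.16,"y":-0.03,"z":0.4,"rx":0,"ry":0,"rz":0.4,"fingers":50},{"x":0,"y":0,"z":0.4,"rx":0,"ry":0,"rz":0,"fingers":50},{"x":0,"y":0,"z":0.3,"rx":0,"ry":0,"rz":0,"fingers":50},{"x":0,"y":0,"z":0,"rx":0,"ry":0,"rz":0,"fingers":50}]'
python3 -c "
from h import *
to(458,53.5,99,121.3)"
```

```text
time_s: 4.15
position: [458.2, 60.5, 105.7]
eef_rot: [179.8, -0.0, 121.7]
wrist_force: [0.2, -0.8, -1.6]
grip_width: 50.2
t 4.15 pos [458.2  60.5 105.7] rot [ 1.7978e+02 -1.0000e-02  1.2166e+02] w 50.2 F [ 0.2 -0.8 -1.6] tq [ 0.03  0.01 -0.02]
shift units [-0.145 -0.097  0.166] rows>= 0.2
turn units [ 0.04 -0.    0.07]
```

```bash
python3 -m crank '[{"x":-0.14,"y":-0.1,"z":0.17,"rx":0.04,"ry":0,"rz":0.07,"fingers":50},{"x":0,"y":0,"z":0,"rx":0,"ry":0,"rz":0,"fingers":50}]'
python3 -c "
from h import *
to(458,53.5,99,121.3)"
```

```text
time_s: 4.32
position: [457.7, 55.0, 99.7]
eef_rot: [179.9, 0.0, 121.5]
wrist_force: [-1.0, 0.2, -0.4]
grip_width: 50.0
t 4.32 pos [457.7  55.   99.7] rot [1.7994e+02 1.0000e-02 1.2148e+02] w 50.0 F [-1.   0.2 -0.4] tq [-0.02 -0.04  0.01]
shift units [-0.036 -0.014  0.017] rows>= 0.0
turn units [0.01 0.   0.04]
```

Well aligned, so I'll close the fingers.

```bash
python3 -m crank '[{"x":0,"y":0,"z":0,"rx":0,"ry":0,"rz":0,"fingers":5},{"x":0,"y":0,"z":0,"rx":0,"ry":0,"rz":0,"fingers":5},{"x":0,"y":0,"z":0,"rx":0,"ry":0,"rz":0,"fingers":5},{"x":0,"y":0,"z":0,"rx":0,"ry":0,"rz":0,"fingers":5},{"x":0,"y":0,"z":0,"rx":0,"ry":0,"rz":0,"fingers":5},{"x":0,"y":0,"z":0,"rx":0,"ry":0,"rz":0,"fingers":5}]'
python3 -c "
from h import *
to(458,53.5,99,121.3)"
```

```text
time_s: 4.82
position: [457.0, 54.6, 101.9]
eef_rot: [-179.9, 0.1, 121.5]
wrist_force: [2.5, 0.8, -6.8]
grip_width: 12.4
t 4.82 pos [457.   54.6 101.9] rot [-1.7995e+02  6.0000e-02  1.2150e+02] w 12.4 F [ 2.5  0.8 -6.8] tq [ 0.29 -0.69  0.02]
shift units [-0.037  0.007  0.074] rows>= 0.1
turn units [-0.01  0.01  0.04]
```

```bash
python3 -m crank '[{"x":0,"y":0,"z":0,"rx":0,"ry":0,"rz":-0.5,"fingers":5},{"x":0,"y":0,"z":0,"rx":0,"ry":0,"rz":-0.5,"fingers":5},{"x":0,"y":0,"z":0,"rx":0,"ry":0,"rz":-0.5,"fingers":5},{"x":0,"y":0,"z":0,"rx":0,"ry":0,"rz":-0.5,"fingers":5}]'
python3 -c "
from h import *
to(458,53.5,101,177)"
```

```text
time_s: 5.15
position: [456.9, 54.6, 101.9]
eef_rot: [-180.0, 0.0, 131.8]
wrist_force: [-0.4, -1.0, -3.8]
grip_width: 12.6
t 5.15 pos [456.9  54.6 101.9] rot [-1.7996e+02  4.0000e-02  1.3178e+02] w 12.6 F [-0.4 -1.  -3.8] tq [ 0.02 -0.24  0.01]
shift units [-0.039  0.002  0.023] rows>= 0.0
turn units [-0.01  0.   -9.04]
```

```bash
python3 -m crank '[{"x":0,"y":0,"z":0,"rx":0,"ry":0,"rz":-0.8,"fingers":5},{"x":0,"y":0,"z":0,"rx":0,"ry":0,"rz":-0.8,"fingers":5},{"x":0,"y":0,"z":0,"rx":0,"ry":0,"rz":-0.8,"fingers":5},{"x":0,"y":0,"z":0,"rx":0,"ry":0,"rz":-0.8,"fingers":5},{"x":0,"y":0,"z":0,"rx":0,"ry":0,"rz":-0.8,"fingers":5}]'
python3 -c "
from h import *
to(458,53.5,101,177)"
```

```text
time_s: 5.57
position: [456.7, 54.5, 101.9]
eef_rot: [-179.9, -0.0, 152.6]
wrist_force: [-0.2, -1.0, -4.4]
grip_width: 12.6
t 5.57 pos [456.7  54.5 101.9] rot [-1.7995e+02 -2.0000e-02  1.5260e+02] w 12.6 F [-0.2 -1.  -4.4] tq [ 0.19 -0.05 -0.32]
shift units [-0.04  -0.009  0.023] rows>= 0.0
turn units [-0.01 -0.01 -4.88]
```

```bash
python3 -m crank '[{"x":0,"y":0,"z":0,"rx":0,"ry":0,"rz":-0.8,"fingers":5},{"x":0,"y":0,"z":0,"rx":0,"ry":0,"rz":-0.8,"fingers":5},{"x":0,"y":0,"z":0,"rx":0,"ry":0,"rz":-0.8,"fingers":5},{"x":0,"y":0,"z":0,"rx":0,"ry":0,"rz":-0.8,"fingers":5},{"x":0,"y":0,"z":0,"rx":0,"ry":0,"rz":-0.8,"fingers":5},{"x":0,"y":0,"z":0,"rx":0,"ry":0,"rz":-0.8,"fingers":5}]'
python3 -c "
from h import *
to(458,53.5,101,177)"
```

```text
time_s: 6.07
position: [456.6, 54.4, 101.9]
eef_rot: [-180.0, -0.1, 177.8]
wrist_force: [-0.1, -1.3, -4.4]
grip_width: 12.8
t 6.07 pos [456.6  54.4 101.9] rot [-1.7998e+02 -8.0000e-02  1.7777e+02] w 12.8 F [-0.1 -1.3 -4.4] tq [ 0.16  0.09 -0.64]
shift units [-0.036 -0.02   0.023] rows>= 0.0
turn units [-0.   -0.02  0.15]
```

```bash
python3 -m crank '[{"x":0,"y":0,"z":0,"rx":0,"ry":0,"rz":0,"fingers":50},{"x":0,"y":0,"z":0,"rx":0,"ry":0,"rz":0,"fingers":50},{"x":0,"y":0,"z":0,"rx":0,"ry":0,"rz":0,"fingers":50},{"x":0,"y":0,"z":0,"rx":0,"ry":0,"rz":0,"fingers":50},{"x":0,"y":0,"z":-0.6,"rx":0,"ry":0,"rz":0,"fingers":50},{"x":0,"y":0,"z":-0.9,"rx":0,"ry":0,"rz":0,"fingers":50},{"x":0,"y":0,"z":-0.9,"rx":0,"ry":0,"rz":0,"fingers":85},{"x":0,"y":0,"z":-0.9,"rx":0,"ry":0,"rz":0,"fingers":85},{"x":0,"y":0,"z":-0.9,"rx":0,"ry":0,"rz":0,"fingers":85},{"x":0,"y":0,"z":-0.9,"rx":0,"ry":0,"rz":0,"fingers":85}]'
python3 -m crank '[{"x":0.8,"y":0,"z":-0.5,"rx":0,"ry":0,"rz":0,"fingers":85},{"x":0.2,"y":0,"z":-0.5,"rx":0,"ry":0,"rz":0,"fingers":85},{"x":0,"y":0,"z":-0.3,"rx":0,"ry":0,"rz":0,"fingers":85}]'
python3 - <<'E'
from h import *
import cv2
to(606,50,320)
s=robot.state();p=robot.capture("wrist");M=R(s)
im=p["image"][:,:,::-1].copy()
cv2.imwrite("pics/w3.png",im)
b=rectify(im,s["position"],M,405,505,5,105,98,5.5);cv2.imwrite("pics/knob3.png",b)
for q in ("pot_grip","mat_top","pot","warmer","knob_grip"):
    print(q,[( [round(v) for v in d["position"]],round(d["score"],2)) for d in robot.place_of(q,p)])
E
```

```text
time_s: 6.9
position: [454.4, 54.5, 307.9]
eef_rot: [-179.9, -0.7, 177.1]
wrist_force: [0.2, -0.6, -0.3]
grip_width: 84.6
time_s: 7.15
position: [414.3, 56.7, 368.9]
eef_rot: [-180.0, -0.3, 176.8]
wrist_force: [0.4, 0.1, 0.5]
grip_width: 85.1
t 7.15 pos [414.3  56.7 368.9] rot [-179.99   -0.3   176.84] w 85.1 F [0.4 0.1 0.5] tq [-0.02 -0.05  0.04]
shift units [-4.802  0.098  1.198] rows>= 5.0
pot_grip [([611, 51, 228], 0.97), ([277, -303, 210], 0.97), ([242, 343, 210], 0.76)]
mat_top [([453, 358, 11], 0.78), ([711, -294, 1], 0.64)]
pot [([279, -303, -2], 0.94), ([611, 47, 74], 0.75), ([241, 340, -5], 0.73), ([546, 51, -3], 0.31)]
warmer [([547, 52, -3], 0.9)]
knob_grip [([461, 58, 89], 0.68)]
```

View pics/knob3.png

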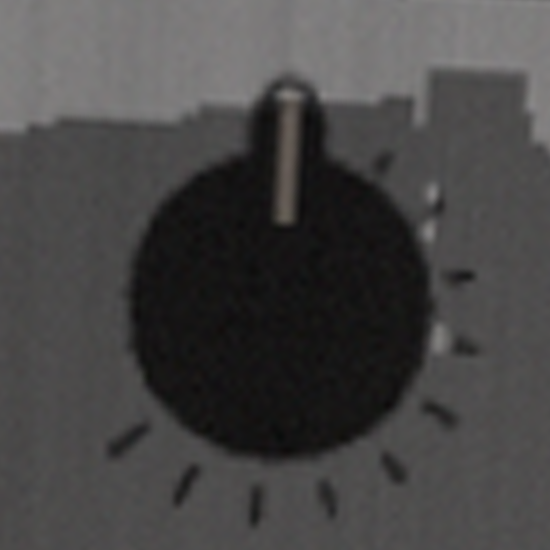

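View pics/w3.png

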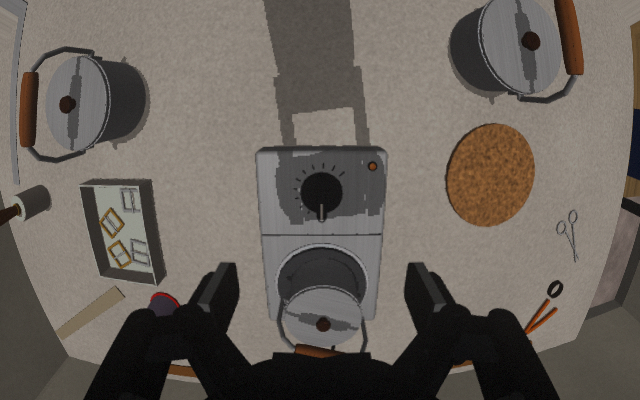

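The knob pointer now covers the open circle, so it is off. Next I'll measure the bail yaw and fit the mat circle.

```bash
python3 - <<'E'
from h import *
import cv2
def unpin(p,u,v,z):
    W=p["world_from_camera"];uv=np.array([(u-p["cx"])/p["fx"],(v-p["cy"])/p["fy"],1]);d=W[:3,:3]@uv
    return W[:3,3]+d*(z-W[2,3])/d[2]
s=robot.state();M=R(s);pw=robot.capture("wrist")
ps=robot.capture("scene")
im=ps["image"][:,:,::-1].copy()
cv2.imwrite("pics/s2.png",cv2.resize(im[170:290,300:460],None,fx=5,fy=5,interpolation=cv2.INTER_CUBIC))
for d in robot.silhouettes("pot",ps): print("potmask",d["score"],np.argwhere(d["mask"]).mean(0),d["mask"].sum())
hsv=cv2.cvtColor(im,cv2.COLOR_BGR2HSV)
for q in robot.silhouettes("pot",ps):
    m=q["mask"]; 
    c=(m&(hsv[...,1]>110)&(hsv[...,0]<18)).astype(np.uint8)
    n,l,st,ce=cv2.connectedComponentsWithStats(c)
    if n<2: continue
    k=1+np.argmax(st[1:,4]); P=np.argwhere(l==k)[:,::-1].astype(float)
    mu=P.mean(0);U=np.linalg.svd(P-mu)[2][0];t=(P-mu)@U
    a=unpin(ps,*(mu+U*t.min()),227);b=unpin(ps,*(mu+U*t.max()),227)
    print(mu,len(P),a.round(),b.round(),unpin(ps,*mu,229).round(1),"yaw",np.degrees(np.arctan2(*(b-a)[[1,0]])), np.linalg.norm(a-b))
for nm,p in (("w",pw),("s",ps)):
  for d in robot.silhouettes("mat",p):
    cs=max(cv2.findContours(d["mask"].astype(np.uint8),cv2.RETR_EXTERNAL,cv2.CHAIN_APPROX_NONE)[0],key=len)[:,0]
    W=np.array([(unp(u,v,12,s["position"],M) if nm=="w" else unpin(p,u,v,12))[:2] for u,v in cs])
    (c,sz,a)=cv2.fitEllipse(W.astype(np.float32)); print(nm,"mat",c,sz,d["score"])
E
```

```text
potmask 0.72 [147.92966931 438.45877969] 2147
potmask 0.69 [156.25456339 254.83177109] 2027
potmask 0.39 [200.13846154 362.26153846] 260
[449.37869822 120.78698225] 169 [209. 324. 227.] [304. 336. 227.] [260.4 329.3 229. ] yaw 6.919278426996149 95.252102107664
[249.29375 128.23125] 160 [ 245. -290.  227.] [ 342. -316.  227.] [ 296.2 -302.5  229. ] yaw -15.184633935572245 99.98709901797713
[363.28571429 207.07142857] 14 [588.  16. 227.] [591.  36. 227.] [591.   26.3 229. ] yaw 80.1843726057552 21.153173111245547
w mat (459.9725646972656, 354.6669616699219) (187.61793518066406, 193.17831420898438) 0.7
s mat (463.9206237792969, 354.8515625) (187.7249755859375, 191.55947875976562) 0.69
```

View pics/s2.png

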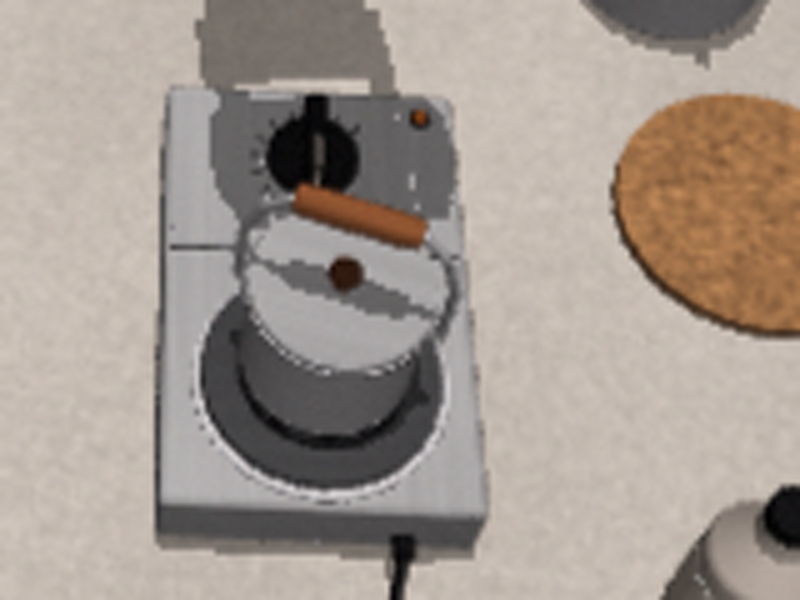

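```bash
python3 - <<'E'
from h import *
p=robot.capture("scene")
def unpin(u,v,z):
    W=p["world_from_camera"];d=W[:3,:3]@np.array([(u-p["cx"])/p["fx"],(v-p["cy"])/p["fy"],1])
    return W[:3,3]+d*(z-W[2,3])/d[2]
im=p["image"].astype(int);sub=im[200:225,350:392]
m=(sub[...,0]-sub[...,2]>50);P=np.argwhere(m)[:,::-1]+[350,200]
mu=P.mean(0);U=np.linalg.svd(P-mu)[2][0];t=(P-mu)@U;e=[mu+U*t.min(),mu+U*t.max()]
a,b=[unpin(*q,230) for q in e];print(len(P),e,a,b,(a+b)/2,np.degrees(np.arctan2(*(b-a)[[1,0]])),np.linalg.norm(b-a))
print("lidknob",unpin(300+345/5,170+272/5,175))
E
```

```text
156 [array([358.83020984, 208.55677125]), array([384.21415977, 216.29773314])] [596.3644533  14.0115828 230.       ] [620.57462204  77.98515944 230.        ] [608.46953767  45.99837112 230.        ] 69.27134613714195 68.40139456840987
lidknob [611.54301231  46.33051905 175.        ]
```

The bail lies along yaw 69° (measured length 68 mm against 70 stated), with its grip centre at about (609, 47). The mat centre is at (461, 356). I'll turn to yaw 69° while moving over.

```bash
python3 -m crank '[{"x":0,"y":0,"z":0,"rx":0,"ry":0,"rz":1,"fingers":85},{"x":0,"y":0,"z":0,"rx":0,"ry":0,"rz":1,"fingers":85},{"x":0,"y":0,"z":0,"rx":0,"ry":0,"rz":1,"fingers":85},{"x":0,"y":0,"z":0,"rx":0,"ry":0,"rz":1,"fingers":85},{"x":0,"y":0,"z":0,"rx":0,"ry":0,"rz":1,"fingers":85},{"x":0,"y":0,"z":0,"rx":0,"ry":0,"rz":1,"fingers":85},{"x":0,"y":0,"z":0,"rx":0,"ry":0,"rz":1,"fingers":85},{"x":0,"y":0,"z":0,"rx":0,"ry":0,"rz":1,"fingers":85},{"x":0,"y":0,"z":0,"rx":0,"ry":0,"rz":1,"fingers":85},{"x":0,"y":0,"z":0,"rx":0,"ry":0,"rz":1,"fingers":85}]'
python3 -m crank '[{"x":0,"y":0,"z":0,"rx":0,"ry":0,"rz":1,"fingers":85},{"x":0,"y":0,"z":0,"rx":0,"ry":0,"rz":1,"fingers":85},{"x":0,"y":0,"z":0,"rx":0,"ry":0,"rz":1,"fingers":85},{"x":0,"y":0,"z":0,"rx":0,"ry":0,"rz":1,"fingers":85},{"x":0,"y":0,"z":0,"rx":0,"ry":0,"rz":1,"fingers":85},{"x":0,"y":0,"z":0,"rx":0,"ry":0,"rz":1,"fingers":85},{"x":0,"y":0,"z":0,"rx":0,"ry":0,"rz":1,"fingers":85},{"x":0,"y":0,"z":0,"rx":0,"ry":0,"rz":1,"fingers":85},{"x":0,"y":0,"z":0,"rx":0,"ry":0,"rz":1,"fingers":85},{"x":0,"y":0,"z":0,"rx":0,"ry":0,"rz":0.8,"fingers":85}]'
python3 -c "
from h import *
to(609,47,320,69.3)"
```

```text
time_s: 8.63
position: [415.3, 56.5, 364.7]
eef_rot: [-179.5, -0.3, 124.7]
wrist_force: [-0.6, -0.4, 0.7]
grip_width: 85.1
time_s: 9.47
position: [415.5, 56.5, 364.0]
eef_rot: [-179.4, 0.2, 73.1]
wrist_force: [0.7, 0.9, -0.6]
grip_width: 84.7
t 9.47 pos [415.5  56.5 364. ] rot [-179.43    0.19   73.07] w 84.7 F [ 0.7  0.9 -0.6] tq [0.06 0.01 0.02]
shift units [1.186 4.708 1.049] rows>= 5.0
turn units [-0.11  0.04  0.75]
```

```bash
python3 -m crank '[{"x":0.22,"y":0.8,"z":0.1,"rx":-0.1,"ry":0,"rz":0.7,"fingers":85},{"x":0.17,"y":0.85,"z":0.2,"rx":0,"ry":0,"rz":0,"fingers":85},{"x":0.17,"y":0.85,"z":0.2,"rx":0,"ry":0,"rz":0,"fingers":85},{"x":0.17,"y":0.85,"z":0.2,"rx":0,"ry":0,"rz":0,"fingers":85},{"x":0.17,"y":0.85,"z":0.2,"rx":0,"ry":0,"rz":0,"fingers":85},{"x":0.1,"y":0.4,"z":0.1,"rx":0,"ry":0,"rz":0,"fingers":85},{"x":0,"y":0,"z":0,"rx":0,"ry":0,"rz":0,"fingers":85}]'
python3 - <<'E'
from h import *
import cv2
to(609,47,320,69.3)
s=robot.state();p=robot.capture("wrist");M=R(s)
im=p["image"][:,:,::-1].copy()
cv2.imwrite("pics/w4.png",im)
b=rectify(im,s["position"],M,559,659,-3,97,230,5.5);cv2.imwrite("pics/grip4.png",b)
for q in ("pot_grip","pot"):
    print(q,[( [round(v) for v in d["position"]],round(d["score"],2)) for d in robot.place_of(q,p)])
E
```

```text
time_s: 10.05
position: [609.7, 29.3, 323.3]
eef_rot: [179.7, 0.1, 69.1]
wrist_force: [-0.7, 0.5, -0.0]
grip_width: 85.1
t 10.05 pos [609.7  29.3 323.3] rot [1.7974e+02 6.0000e-02 6.9090e+01] w 85.1 F [-0.7  0.5 -0. ] tq [-0.05  0.05 -0.  ]
shift units [ 0.406 -0.175  0.081] rows>= 0.4
turn units [ 0.05  0.01 -0.04]
pot_grip [([608, 49, 227], 0.61)]
pot [([240, 340, -3], 0.82), ([608, 50, 74], 0.75), ([277, -304, 0], 0.75)]
```

View pics/grip4.png

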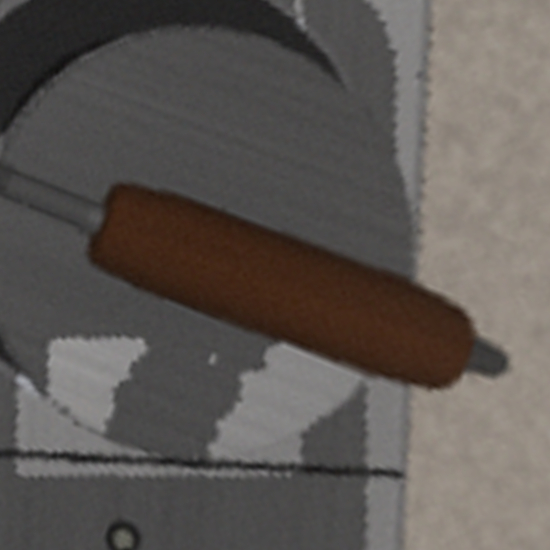

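View pics/w4.png

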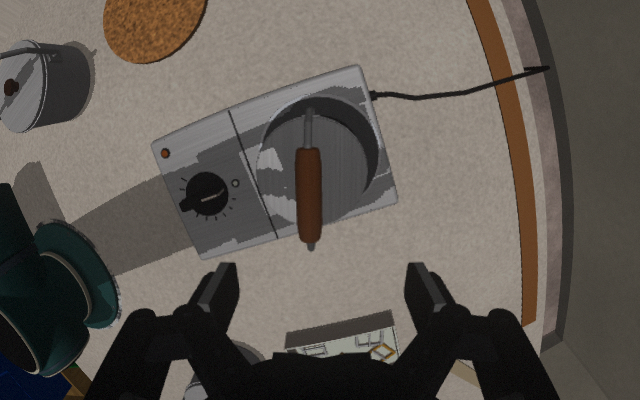

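```bash
python3 -m crank '[{"x":0.4,"y":-0.2,"z":0.1,"rx":0,"ry":0,"rz":-0.1,"fingers":85},{"x":0,"y":0,"z":0.5,"rx":0,"ry":0,"rz":0,"fingers":60},{"x":0,"y":0,"z":0.5,"rx":0,"ry":0,"rz":0,"fingers":60}]'
python3 -c "
from h import *
to(608,47,233,70)"
```

```text
time_s: 10.45
position: [604.1, 48.7, 287.9]
eef_rot: [179.1, -0.2, 69.6]
wrist_force: [-0.3, 0.1, 0.2]
grip_width: 63.3
t 10.45 pos [604.1  48.7 287.9] rot [179.1   -0.22  69.64] w 63.3 F [-0.3  0.1  0.2] tq [ 0.02 -0.01  0.03]
shift units [-0.01   0.083  1.374] rows>= 1.4
turn units [ 0.18 -0.04 -0.07]
```

```bash
python3 -m crank '[{"x":0,"y":0.08,"z":0.45,"rx":0.15,"ry":0,"rz":0,"fingers":60},{"x":0,"y":0,"z":0.45,"rx":0,"ry":0,"rz":0,"fingers":60},{"x":0,"y":0,"z":0.25,"rx":0,"ry":0,"rz":0,"fingers":60},{"x":0,"y":0,"z":0,"rx":0,"ry":0,"rz":0,"fingers":60}]'
python3 -c "
from h import *
to(608,47,233,70)"
```

```text
time_s: 10.78
position: [604.4, 48.5, 239.7]
eef_rot: [179.9, -0.3, 69.7]
wrist_force: [-0.5, -0.5, -0.1]
grip_width: 59.5
t 10.78 pos [604.4  48.5 239.7] rot [179.89  -0.27  69.74] w 59.5 F [-0.5 -0.5 -0.1] tq [ 0.02 -0.03 -0.04]
shift units [-0.005  0.096  0.167] rows>= 0.2
turn units [ 0.02 -0.05 -0.05]
```

```bash
python3 -m crank '[{"x":0,"y":0.13,"z":0.15,"rx":0,"ry":0,"rz":0,"fingers":60},{"x":0,"y":0,"z":0,"rx":0,"ry":0,"rz":0,"fingers":60}]'
python3 - <<'E'
from h import *
import cv2
to(608,47,233,70)
p=robot.capture("wrist")
cv2.imwrite("pics/w5.png",p["image"][:,:,::-1])
E
```

```text
time_s: 10.95
position: [609.4, 46.5, 234.5]
eef_rot: [179.8, -0.3, 69.7]
wrist_force: [0.2, -1.2, -0.2]
grip_width: 59.9
t 10.95 pos [609.4  46.5 234.5] rot [179.84  -0.29  69.74] w 59.9 F [ 0.2 -1.2 -0.2] tq [ 0.03 -0.02 -0.05]
shift units [-0.001 -0.038  0.038] rows>= 0.1
turn units [ 0.03 -0.06 -0.05]
```

View pics/w5.png

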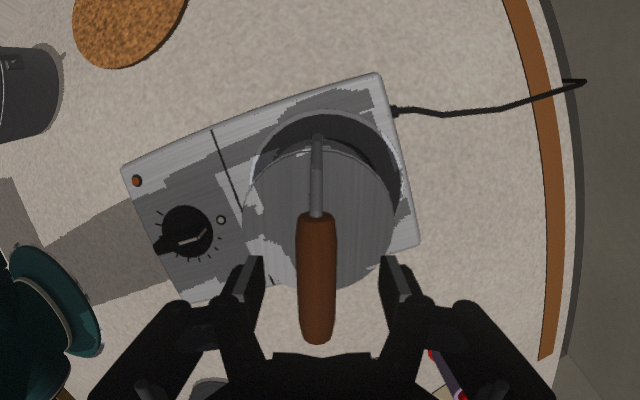

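The bar is centred between the pads, and the knob bar is still parallel to the warmer's x axis, so it is still off. I'll grip now.

```bash
python3 -m crank '[{"x":0,"y":0,"z":0.02,"rx":0,"ry":0,"rz":0,"fingers":10},{"x":0,"y":0,"z":0,"rx":0,"ry":0,"rz":0,"fingers":10},{"x":0,"y":0,"z":0,"rx":0,"ry":0,"rz":0,"fingers":10},{"x":0,"y":0,"z":0,"rx":0,"ry":0,"rz":0,"fingers":10},{"x":0,"y":0,"z":0,"rx":0,"ry":0,"rz":0,"fingers":10},{"x":0,"y":0,"z":0,"rx":0,"ry":0,"rz":0,"fingers":10},{"x":0,"y":0,"z":0,"rx":0,"ry":0,"rz":0,"fingers":10}]'
python3 -m crank '[{"x":0,"y":0,"z":-0.15,"rx":0,"ry":0,"rz":0,"fingers":10},{"x":0,"y":0,"z":-0.2,"rx":0,"ry":0,"rz":0,"fingers":10},{"x":0,"y":0,"z":-0.2,"rx":0,"ry":0,"rz":0,"fingers":10},{"x":0,"y":0,"z":0,"rx":0,"ry":0,"rz":0,"fingers":10}]'
python3 -c "
from h import *
to(461,356,260,70)"
```

```text
time_s: 11.58
position: [610.1, 46.6, 237.4]
eef_rot: [179.7, -0.4, 69.7]
wrist_force: [-0.9, 0.3, 0.7]
grip_width: 16.8
time_s: 11.92
position: [609.5, 46.4, 260.4]
eef_rot: [179.8, -0.3, 69.7]
wrist_force: [-0.3, 0.4, -4.4]
grip_width: 16.6
t 11.92 pos [609.5  46.4 260.4] rot [179.78  -0.33  69.73] w 16.6 F [-0.3  0.4 -4.4] tq [ 0.06 -0.02 -0.06]
shift units [ 5.973 -6.164  0.021] rows>= 8.6
turn units [ 0.04 -0.07 -0.05]
```

```bash
python3 -m crank '[{"x":0,"y":0,"z":-0.2,"rx":0,"ry":0,"rz":0,"fingers":10},{"x":0.1,"y":-0.1,"z":-0.2,"rx":0,"ry":0,"rz":0,"fingers":10},{"x":0.2,"y":-0.2,"z":-0.1,"rx":0,"ry":0,"rz":0,"fingers":10},{"x":0.3,"y":-0.31,"z":0,"rx":0,"ry":0,"rz":0,"fingers":10},{"x":0.35,"y":-0.36,"z":0,"rx":0,"ry":0,"rz":0,"fingers":10},{"x":0.35,"y":-0.36,"z":0,"rx":0,"ry":0,"rz":0,"fingers":10},{"x":0.35,"y":-0.36,"z":0,"rx":0,"ry":0,"rz":0,"fingers":10},{"x":0.35,"y":-0.36,"z":0,"rx":0,"ry":0,"rz":0,"fingers":10},{"x":0.35,"y":-0.36,"z":0,"rx":0,"ry":0,"rz":0,"fingers":10},{"x":0.35,"y":-0.36,"z":0,"rx":0,"ry":0,"rz":0,"fingers":10}]'
python3 -c "
from h import *
to(461,356,260,70)"
```

```text
time_s: 12.75
position: [538.1, 194.0, 286.7]
eef_rot: [179.6, -0.4, 69.5]
wrist_force: [0.1, 0.1, -4.9]
grip_width: 16.5
t 12.75 pos [538.1 194.  286.7] rot [179.65  -0.44  69.51] w 16.5 F [ 0.1  0.1 -4.9] tq [0.01 0.   0.01]
shift units [ 3.112 -3.228  0.672] rows>= 4.5
turn units [ 0.07 -0.09 -0.1 ]
```

```bash
python3 -m crank '[{"x":0.35,"y":-0.36,"z":0,"rx":0,"ry":0,"rz":0,"fingers":10},{"x":0.35,"y":-0.36,"z":0,"rx":0,"ry":0,"rz":0,"fingers":10},{"x":0.35,"y":-0.36,"z":0,"rx":0,"ry":0,"rz":0,"fingers":10},{"x":0.35,"y":-0.36,"z":0,"rx":0,"ry":0,"rz":0,"fingers":10},{"x":0.35,"y":-0.36,"z":0,"rx":0,"ry":0,"rz":0,"fingers":10},{"x":0.35,"y":-0.36,"z":0,"rx":0,"ry":0,"rz":0,"fingers":10},{"x":0.28,"y":-0.3,"z":0,"rx":0,"ry":0,"rz":0,"fingers":10},{"x":0.2,"y":-0.2,"z":0,"rx":0,"ry":0,"rz":0,"fingers":10},{"x":0.1,"y":-0.1,"z":0,"rx":0,"ry":0,"rz":0,"fingers":10},{"x":0,"y":0,"z":0,"rx":0,"ry":0,"rz":0,"fingers":10}]'
python3 - <<'E'
from h import *
import cv2
to(461,356,177.4,70)
s=robot.state();M=R(s);pw=robot.capture("wrist");cv2.imwrite("pics/w6.png",pw["image"][:,:,::-1])
ps=robot.capture("scene");cv2.imwrite("pics/s6.png",ps["image"][:,:,::-1])
for q in ("mat_top","pot","pot_grip"):
    print(q,[( [round(v) for v in d["position"]],round(d["score"],2)) for d in robot.place_of(q,pw)],[( [round(v) for v in d["position"]],round(d["score"],2)) for d in robot.place_of(q,ps)])
E
```

```text
time_s: 13.58
position: [459.5, 348.5, 291.9]
eef_rot: [179.6, -0.7, 69.9]
wrist_force: [-0.1, -1.0, -4.9]
grip_width: 16.5
t 13.58 pos [459.5 348.5 291.9] rot [179.62  -0.7   69.92] w 16.5 F [-0.1 -1.  -4.9] tq [ 0.02 -0.02 -0.08]
shift units [ 0.154 -0.048  2.865] rows>= 2.9
turn units [ 0.08 -0.14 -0.02]
mat_top [([735, 274, 3], 0.34)] []
pot [([241, 342, -4], 0.92), ([460, 350, 128], 0.63)] [([276, -299, -2], 0.97), ([456, 352, 126], 0.64)]
pot_grip [([237, 342, 207], 0.97), ([461, 351, 284], 0.88)] [([274, -306, 206], 0.87), ([461, 352, 281], 0.84), ([240, 342, 212], 0.62)]
```

View pics/s6.png

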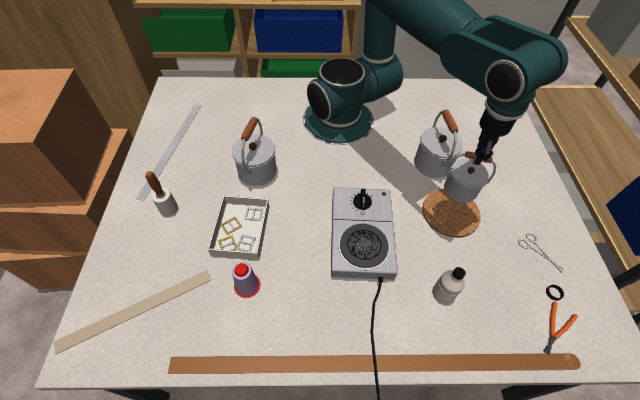

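View pics/w6.png

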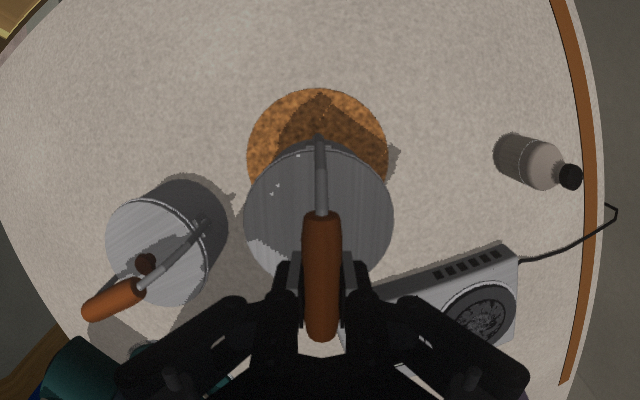

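The pot hangs upright above the mat, so I'll lower it.

```bash
python3 -m crank '[{"x":0.15,"y":-0.04,"z":0.1,"rx":0.08,"ry":-0.14,"rz":0,"fingers":10},{"x":0,"y":0,"z":0.3,"rx":0,"ry":0,"rz":0,"fingers":10},{"x":0,"y":0,"z":0.4,"rx":0,"ry":0,"rz":0,"fingers":10},{"x":0,"y":0,"z":0.4,"rx":0,"ry":0,"rz":0,"fingers":10},{"x":0,"y":0,"z":0.4,"rx":0,"ry":0,"rz":0,"fingers":10},{"x":0,"y":0,"z":0.3,"rx":0,"ry":0,"rz":0,"fingers":10},{"x":0,"y":0,"z":0.2,"rx":0,"ry":0,"rz":0,"fingers":10},{"x":0,"y":0,"z":0.1,"rx":0,"ry":0,"rz":0,"fingers":10},{"x":0,"y":0,"z":0,"rx":0,"ry":0,"rz":0,"fingers":10}]'
python3 -c "
from h import *
to(461,355.5,177.4,70)"
```

```text
time_s: 14.73
position: [461.5, 353.0, 193.9]
eef_rot: [-179.8, 0.3, 69.7]
wrist_force: [-0.2, -0.6, -5.4]
grip_width: 16.7
t 14.73 pos [461.5 353.  193.9] rot [-179.84    0.26   69.69] w 16.7 F [-0.2 -0.6 -5.4] tq [-0.01 -0.04  0.02]
shift units [ 0.056 -0.033  0.412] rows>= 0.4
turn units [-0.03  0.05 -0.06]
```

```bash
python3 -m crank '[{"x":0.05,"y":-0.03,"z":0.1,"rx":-0.03,"ry":0.05,"rz":0,"fingers":10},{"x":0,"y":0,"z":0.08,"rx":0,"ry":0,"rz":0,"fingers":10},{"x":0,"y":0,"z":0.06,"rx":0,"ry":0,"rz":0,"fingers":10},{"x":0,"y":0,"z":0.05,"rx":0,"ry":0,"rz":0,"fingers":10},{"x":0,"y":0,"z":0,"rx":0,"ry":0,"rz":0,"fingers":10}]'
python3 -c "
from h import *
to(461,355.5,177.4,70)"
```

```text
time_s: 15.15
position: [461.7, 356.1, 183.3]
eef_rot: [179.9, -0.2, 69.7]
wrist_force: [0.6, 0.6, -5.4]
grip_width: 16.6
t 15.15 pos [461.7 356.1 183.3] rot [ 1.7989e+02 -1.7000e-01  6.9700e+01] w 16.6 F [ 0.6  0.6 -5.4] tq [0.01 0.02 0.04]
shift units [-0.021 -0.012  0.149] rows>= 0.2
turn units [ 0.02 -0.03 -0.06]
```

```bash
python3 -m crank '[{"x":0,"y":0,"z":0.05,"rx":0,"ry":0,"rz":0,"fingers":10},{"x":0,"y":0,"z":0.05,"rx":0,"ry":0,"rz":0,"fingers":10},{"x":0,"y":0,"z":0.04,"rx":0,"ry":0,"rz":0,"fingers":10},{"x":0,"y":0,"z":0,"rx":0,"ry":0,"rz":0,"fingers":10}]'
python3 -c "
from h import *
to(461,355.5,177.4,70)"
```

```text
time_s: 15.48
position: [462.0, 356.3, 178.2]
eef_rot: [179.8, -0.2, 69.7]
wrist_force: [-0.2, -0.1, -4.4]
grip_width: 16.4
t 15.48 pos [462.  356.3 178.2] rot [179.85  -0.24  69.7 ] w 16.4 F [-0.2 -0.1 -4.4] tq [-0.09  0.01  0.06]
shift units [-0.028 -0.017  0.019] rows>= 0.0
turn units [ 0.03 -0.05 -0.06]
```

```bash
python3 -m crank '[{"x":0,"y":0,"z":0.04,"rx":0,"ry":0,"rz":0,"fingers":10},{"x":0,"y":0,"z":0,"rx":0,"ry":0,"rz":0,"fingers":10}]'
python3 -m crank '[{"x":0,"y":0,"z":0.03,"rx":0,"ry":0,"rz":0,"fingers":10},{"x":0,"y":0,"z":0,"rx":0,"ry":0,"rz":0,"fingers":10}]'
```

```text
time_s: 15.65
position: [462.2, 356.7, 178.0]
eef_rot: [179.8, -0.3, 69.7]
wrist_force: [-0.6, 0.6, -4.9]
grip_width: 16.6
time_s: 15.82
position: [462.5, 357.1, 177.7]
eef_rot: [179.8, -0.4, 69.7]
wrist_force: [0.3, -0.6, -5.9]
grip_width: 16.5
```

```bash
python3 -m crank '[{"x":-0.03,"y":-0.02,"z":0.07,"rx":0,"ry":0,"rz":0,"fingers":10}]';python3 -m crank '[{"x":0,"y":0,"z":0.05,"rx":0,"ry":0,"rz":0,"fingers":10}]'
```

```text
time_s: 15.9
position: [461.8, 357.1, 177.1]
eef_rot: [179.7, -0.6, 69.7]
wrist_force: [-8.3, 4.6, 33.6]
grip_width: 16.8
time_s: 15.98
position: [462.0, 357.8, 177.3]
eef_rot: [179.7, -0.8, 69.7]
wrist_force: [-6.0, 1.3, 14.3]
grip_width: 16.4
```

Contact: the force has turned upward. I'll ease off slightly and open.

```bash
python3 -m crank '[{"x":0,"y":0,"z":0,"rx":0,"ry":0.1,"rz":0,"fingers":10},{"x":0,"y":0,"z":0,"rx":0,"ry":0,"rz":0,"fingers":10}]'; python3 -c "
from h import *
to(461,355.5,177,70)"
```

```text
time_s: 16.15
position: [462.1, 358.1, 177.9]
eef_rot: [179.6, -1.4, 69.7]
wrist_force: [0.5, -0.2, -5.9]
grip_width: 16.7
t 16.15 pos [462.1 358.1 177.9] rot [179.61  -1.39  69.75] w 16.7 F [ 0.5 -0.2 -5.9] tq [-0.04  0.01  0.01]
shift units [-0.07  -0.004  0.021] rows>= 0.1
turn units [ 0.08 -0.28 -0.05]
```

```bash
python3 -m crank '[{"x":-0.05,"y":0,"z":0,"rx":0.08,"ry":-0.28,"rz":0,"fingers":10},{"x":0,"y":0,"z":0,"rx":0,"ry":0,"rz":0,"fingers":10}]'; python3 -c "
from h import *
to(461,355.5,177,70)"
```

```text
time_s: 16.32
position: [461.3, 355.8, 177.6]
eef_rot: [-180.0, 0.2, 69.7]
wrist_force: [-0.7, 1.7, 1.3]
grip_width: 16.8
t 16.32 pos [461.3 355.8 177.6] rot [-1.7995e+02  1.5000e-01  6.9730e+01] w 16.8 F [-0.7  1.7  1.3] tq [0.34 0.15 0.03]
shift units [-0.008 -0.004  0.014] rows>= 0.0
turn units [-0.01  0.03 -0.05]
```

Level, and the mat now carries the weight. I'll open the fingers.

```bash
python3 -m crank '[{"x":0,"y":0,"z":0,"rx":0,"ry":0,"rz":0,"fingers":60},{"x":0,"y":0,"z":0,"rx":0,"ry":0,"rz":0,"fingers":60},{"x":0,"y":0,"z":0,"rx":0,"ry":0,"rz":0,"fingers":60},{"x":0,"y":0,"z":0,"rx":0,"ry":0,"rz":0,"fingers":60},{"x":0,"y":0,"z":0,"rx":0,"ry":0,"rz":0,"fingers":60},{"x":0,"y":0,"z":-0.3,"rx":0,"ry":0,"rz":0,"fingers":60},{"x":0,"y":0,"z":-0.6,"rx":0,"ry":0,"rz":0,"fingers":60},{"x":0,"y":0,"z":-0.8,"rx":0,"ry":0,"rz":0,"fingers":60},{"x":0,"y":0,"z":-0.8,"rx":0,"ry":0,"rz":0,"fingers":60},{"x":0,"y":0,"z":-0.8,"rx":0,"ry":0,"rz":0,"fingers":60}]'
python3 -m crank '[{"x":0,"y":0,"z":-0.8,"rx":0,"ry":0,"rz":0,"fingers":60},{"x":0.8,"y":0,"z":-0.4,"rx":0,"ry":0,"rz":0,"fingers":60},{"x":0.8,"y":0,"z":0,"rx":0,"ry":0,"rz":0,"fingers":60},{"x":0.8,"y":0,"z":0,"rx":0,"ry":0,"rz":0,"fingers":60},{"x":0.4,"y":0,"z":0,"rx":0,"ry":0,"rz":0,"fingers":60},{"x":0,"y":0,"z":0,"rx":0,"ry":0,"rz":0,"fingers":60}]'
python3 - <<'E'
from h import *
import cv2
to(461,356,330)
for n in ("scene","top","wrist"):
    p=robot.capture(n);cv2.imwrite(f"pics/{n}7.png",p["image"][:,:,::-1])
    for q in ("mat_top","pot","pot_grip","cone","maul","bottle","knob_grip"):
        print(n,q,[( [round(v) for v in d["position"]],round(d["score"],2)) for d in robot.place_of(q,p)])
    if n=="scene": cv2.imwrite("pics/s7z.png",cv2.resize(p["image"][90:290,320:520,::-1],None,fx=3,fy=3,interpolation=cv2.INTER_CUBIC))
E
```

```text
time_s: 17.15
position: [460.2, 354.8, 309.6]
eef_rot: [-179.6, 0.8, 69.7]
wrist_force: [-0.3, -0.7, 1.2]
grip_width: 59.9
time_s: 17.65
position: [500.5, 463.2, 378.3]
eef_rot: [179.8, -0.2, 69.6]
wrist_force: [-0.3, -0.8, -0.8]
grip_width: 59.7
t 17.65 pos [500.5 463.2 378.3] rot [179.79  -0.19  69.58] w 59.7 F [-0.3 -0.8 -0.8] tq [ 0.   -0.    0.01]
shift units [-2.861  0.005  1.197] rows>= 3.1
scene mat_top [([461, 356, 10], 0.75)]
scene pot [([458, 358, 9], 0.92), ([274, -302, 1], 0.76), ([439, -587, 0], 0.73), ([239, 338, -4], 0.62)]
scene pot_grip [([242, 342, 210], 0.7), ([461, 360, 167], 0.63), ([277, -304, 208], 0.59)]
scene cone [([715, -304, -5], 0.79)]
scene maul [([439, -586, -2], 0.58)]
scene bottle [([743, 277, 4], 0.96)]
scene knob_grip [([453, 55, 90], 0.54)]
top mat_top [([463, 358, 15], 0.56)]
top pot [([279, -307, 0], 0.93), ([243, 340, -5], 0.87)]
top pot_grip [([278, -305, 209], 0.79), ([459, 356, 168], 0.63)]
top cone [([710, -296, 1], 0.84), ([459, 362, 1], 0.46)]
top maul [([443, -588, 2], 0.69)]
top bottle [([738, 271, -1], 0.59), ([707, -300, 1], 0.19)]
top knob_grip [([457, 58, 90], 0.45)]
wrist mat_top []
wrist pot [([458, 357, 14], 0.84), ([241, 340, 2], 0.78)]
wrist pot_grip [([457, 357, 168], 0.89)]
wrist cone []
wrist maul [([461, 359, 168], 0.33)]
wrist bottle [([738, 274, 2], 0.61)]
wrist knob_grip [([462, 55, 89], 0.45)]
```

View pics/s7z.png

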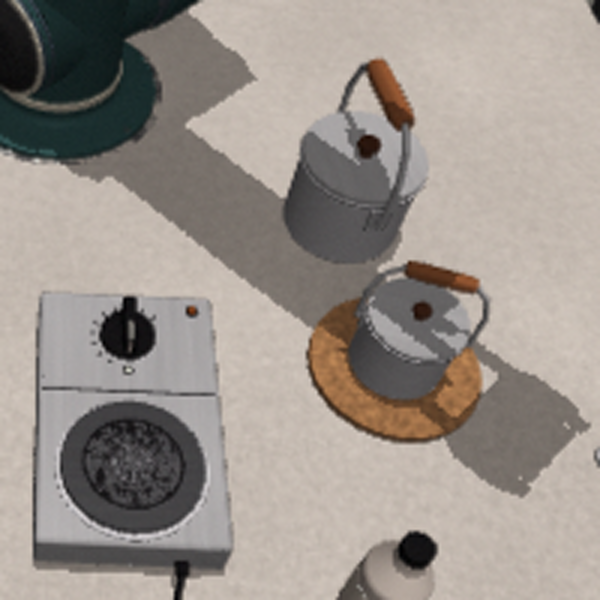

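View pics/top7.png

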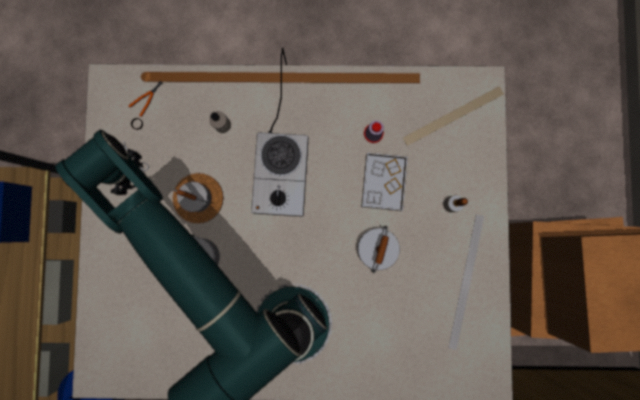

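The pot stands upright in the centre of the mat, at (458, 357) against the mat's (461, 356). The knob pointer faces the circle and the bystanders are where they were.

```bash
python3 -c "
from bench import robot
print(robot.job_done())"
```

```text
the job is handed in; nothing more can be done
None
```

I turned the knob anticlockwise past its detent to off, then moved the small pot from the plate to the cork mat. I handed the job in at about 18.5 s of the 56 s allowed.

- **Knob:** after I let go, its pointer stayed facing the open circle. That held in every later picture, including the last.
- **Pot:** it stands upright. The networks put its base at about (458, 357) and the mat centre at about (461, 356). That leaves around 40 mm of cork all round.
- **Bystanders:** the cone, maul, bottle and larger pots are within measurement error of where they started. In the last check before handing in, the gripper was clear of everything.
- **Set-down:** the mat's push on the tool briefly reached about 34 N at contact, with less than 1 mm of travel. The tool then tilted to about 1.4° before I levelled it and let go.
- **Disagreements:** the networks gave a few false hits in the last pictures, such as a "pot" at the maul and a "cone" or "maul" at the pot. The pictures do not support them.

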